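# Set up the soldering board with copper beakers

## Robot

A 6-joint arm with a two-finger parallel gripper is mounted at the origin on the work surface. World frame = base frame: x ahead of the robot, y to its left, z up, the work surface at z = 0. Lengths are in m, angles in degrees, forces in N, time in s.
With the tool pointing down it reaches from about 0.375 to 0.975 m from the base axis. Payload 3.8 kg.
Tool frame: the origin (TCP) lies on the mounting face of the last link; the fingertips stand 166 mm ahead of it and the grasp point (between the pads) lies 147 mm ahead of it (env.tip_extent is the distance from the TCP to the fingertips, in m); z points along the fingers, y is the line along which they close (so a half turn about z gives the same grasp; the last joint's range is limited). The gripper opens to 88 mm and grips with 3 to 60 N. Pads are 18 mm wide; open, the fingers measure 123 mm over their backs; the gripper's body (75 mm by 187 mm) begins 45 mm behind the grasp point.
Start: joints at [61.198, 15.12, 91.902, -0, 72.978, -2.114], TCP at [0.303, 0.603, 0.405] pointing down, gripper open.
Joint ranges: [-150.88, 150.88], [-54.13, 125.18], [17.81, 147.31], [-75.09, 255.09], [0, 152.58], [-146.25, 146.25]. Speed limits (degrees/s): [147.25, 147.25, 180, 180, 180, 180].

## Interface

Orientations are given as a 3x3 rotation matrix whose columns are the frame's x, y, z axes.
In Python, from workcell import env gives the robot as it stands. Calls block until the motion is done:
- env.goto(position, orientation): joint-space move of the TCP to a pose.
- env.move_l(position, rotation=None, velocity=0.15, stop_force=None): straight line of the TCP; rotation=None keeps the orientation; velocity is the mean speed in m/s. With stop_force (N) it stops when the force on the tool has changed by that much, and returns True; else False.
- env.move_joints(angles): joint-space move.
- env.set_gripper(opening, grasp_force=None): finger opening in m; grasp_force is the grip in N (None keeps the last); returns when the fingers have stopped.
- env.wait(seconds).
- env.solve_ik(position, orientation): joint angles nearest the present ones, or None.
- env.read_state(): the state.
- env.grab_frame(name): name is "scene" or "top" or "wrist"; returns the picture (420x560x3 uint8, red, green, blue); there is no depth.
- env.get_calibration(name): a dict with "intrinsics" (3x3 intrinsics, pixels), "pose" (4x4, takes a point from camera to world coordinates). Camera axes: x right, y down, z forward; pixel columns grow to the right and rows downward; lengths in m; the calibration is good to about 2 mm. A picture is of the moment at which its call begins: read the wrist's pose just before it. get_calibration takes no time and is no camera call; for the wrist camera it gives the pose at the moment of the call.
A pose or a line that the arm cannot do raises env.Unreachable and nothing moves.
- env.finish_job(): hands the job in; it is judged then, once.
The state is a dict: "clock": time; "qpos": joint angles; "joint_velocities": joint speeds; "joint_torque": joint torques, N m; "position": TCP position; "ee_rot": TCP orientation; "contact_force": force on the tool from outside, world axes, zero at the start; "ft_torque": the same for the moment, N m; "width": finger opening in m; "finger_force": force on a finger pad.
Only numpy, scipy, OpenCV 4.12 (cv2) and the standard library are available. Lean on these libraries where they do the work, as an engineer would, in place of code of your own. Each camera call takes 0.05 s, during which the arm holds its last target. There are 200 camera calls.

## Task

Squeeze the two side buttons of the four-armed hold-down together to unclip it from the round soldering board, lift it off and stand it in the middle of the cork mat. Then stand every copper beaker upright on the board, each centred in a ring of its own and turned so that its handle points outward right over that ring's black tick. Leave the hammer, file and punch block where they are.

Things in the scene. Friction and masses are not known exactly. Their poses are not given: they have to be found in the camera images.
- board: fixed round grey soldering board, 320 mm diameter, 10 mm thick. Origin: centre of its underside, on the table. In its middle a steel catch: posts on the +x and -x sides, outer faces 37 mm from the centre, 22 mm tall above the board's top, with ledges inward to 25 mm; two 10 mm tall cheeks at y = +-20 to 25 mm. Four rings with ticks at 45, 135, 225, 315 degrees
- spider: four-armed aluminium hold-down, about 0.3 kg, at the start clipped in the catch, its feet on the ring centres. Origin: hub axis, level of the soles (board's top while clipped); z up; axes as the board's while clipped. Hub 36 by 36 mm, 60 mm tall. Arms on the diagonals, 24 to 32 mm above the soles, out to 104 mm from the axis. It stands by itself on its feet
- button_a (a joint): the black spring button on the hub's +x side, 26 mm wide, 30 to 56 mm above the soles; 54 mm across both buttons, 42 mm with both pressed home. Value in m: 0 out, 0.006 pressed home towards the hub axis (1.5 N to start, 4.5 N home). Each carries a hook under a ledge of the catch, free beyond about 0.004; with both kept in, the hold-down lifts straight out
- button_b (a joint): the same, for the other button on the hub's -x side
- mat: fixed square cork mat on the table, 220 by 220 mm, 4 mm thick. Origin: centre of its underside (top 4 mm above)
- station0 (a point): centre of a thin white painted ring (60 mm diameter), one of four alike 90 degrees apart, 95 mm from the board's centre. The point lies on the board's top face, 10 mm above the table
- mark0 (a point): on the black tick (34 by 7 mm, flat inlay pointing radially outward) of ring station0: the point above which the middle of a rightly turned handle comes, 48 mm outward from the ring's centre, on the board's top face
- station1 (a point): centre of a thin white painted ring (60 mm diameter), one of four alike 90 degrees apart, 95 mm from the board's centre. The point lies on the board's top face, 10 mm above the table
- mark1 (a point): on the black tick (34 by 7 mm, flat inlay pointing radially outward) of ring station1: the point above which the middle of a rightly turned handle comes, 48 mm outward from the ring's centre, on the board's top face
- station2 (a point): centre of a thin white painted ring (60 mm diameter), one of four alike 90 degrees apart, 95 mm from the board's centre. The point lies on the board's top face, 10 mm above the table
- mark2 (a point): on the black tick (34 by 7 mm, flat inlay pointing radially outward) of ring station2: the point above which the middle of a rightly turned handle comes, 48 mm outward from the ring's centre, on the board's top face
- station3 (a point): centre of a thin white painted ring (60 mm diameter), one of four alike 90 degrees apart, 95 mm from the board's centre. The point lies on the board's top face, 10 mm above the table
- mark3 (a point): on the black tick (34 by 7 mm, flat inlay pointing radially outward) of ring station3: the point above which the middle of a rightly turned handle comes, 48 mm outward from the ring's centre, on the board's top face
- cup0: open copper beaker, 52 mm outside diameter, 80 mm tall, 3.5 mm wall, about 0.16 kg, one strap handle (7 mm round bar) on its +x side out to 50 mm from the axis, 16 to 68 mm up. Origin: centre of its underside; z up its axis, x towards the handle. It starts standing on the table (z = 0). All are alike; three or four are present, absent ones read None from the start
- handle0 (a point): middle of the handle of beaker cup0: 48 mm from the beaker's axis, 45 mm above its underside
- cup1: open copper beaker, 52 mm outside diameter, 80 mm tall, 3.5 mm wall, about 0.16 kg, one strap handle (7 mm round bar) on its +x side out to 50 mm from the axis, 16 to 68 mm up. Origin: centre of its underside; z up its axis, x towards the handle. It starts standing on the table (z = 0). All are alike; three or four are present, absent ones read None from the start
- handle1 (a point): middle of the handle of beaker cup1: 48 mm from the beaker's axis, 45 mm above its underside
- cup2: open copper beaker, 52 mm outside diameter, 80 mm tall, 3.5 mm wall, about 0.16 kg, one strap handle (7 mm round bar) on its +x side out to 50 mm from the axis, 16 to 68 mm up. Origin: centre of its underside; z up its axis, x towards the handle. It starts standing on the table (z = 0). All are alike; three or four are present, absent ones read None from the start
- handle2 (a point): middle of the handle of beaker cup2: 48 mm from the beaker's axis, 45 mm above its underside
- cup3: open copper beaker, 52 mm outside diameter, 80 mm tall, 3.5 mm wall, about 0.16 kg, one strap handle (7 mm round bar) on its +x side out to 50 mm from the axis, 16 to 68 mm up. Origin: centre of its underside; z up its axis, x towards the handle. It starts standing on the table (z = 0). All are alike; three or four are present, absent ones read None from the start
- handle3 (a point): middle of the handle of beaker cup3: 48 mm from the beaker's axis, 45 mm above its underside
- hammer: bystander: hammer lying beyond the board; leave alone. Origin: under its middle
- file: bystander: hand file with wooden handle lying on the table, 270 mm long; leave alone
- punch_block: bystander: wooden block 90 by 70 by 55 mm with steel punches; leave alone

How it is judged:
By the outcome, as a careful person would: the job done as asked, in the order asked, and still so for the second after the job is handed in, with the robot touching nothing.
Of cup0, cup1, cup2, cup3 only 3 to 4 are there at a start; the rules pass over those that are not, and their reading is None.
At some moment in a run one of cup0, cup1, cup2, cup3 may be knocked a few centimetres aside while the robot is not near it.
It also fails if it takes over 210 s, if anything falls off the work surface, if the arm or the gripper's body presses on something with over 40 N, if the wrist force passes 120 N, or if a joint passes its speed limit or range.

## Working session

There is one attempt and no reset: what is moved stays moved. The work goes in short steps, each a Python script; the robot and the scene stay as the last script left them, time stands still between calls to the robot, and variables do not carry over. Pictures are saved under pics/ and viewed, at most 14 in all, crops included, and the job is handed in when it is done.

```bash
ls; mkdir -p pics; python3 - <<'E'
from workcell import env
import cv2
for n in("top","scene","wrist"):
    c=env.get_calibration(n);print(n,c["intrinsics"].round(1).tolist(),c["pose"].round(3).tolist())
    if n!="wrist":
        im=env.grab_frame(n);cv2.imwrite(f"pics/{n}0.png",im[:,:,::-1])
print(env.read_state())
E
```

```text
pics
workcell.py
top [[442.9, 0.0, 281.4], [0.0, 442.9, 206.7], [0.0, 0.0, 1.0]] [[0.017, -0.982, 0.186, 0.326], [-1.0, -0.014, 0.017, -0.008], [-0.014, -0.186, -0.982, 1.39], [0.0, 0.0, 0.0, 1.0]]
scene [[472.2, 0.0, 276.2], [0.0, 472.2, 212.8], [0.0, 0.0, 1.0]] [[-0.801, 0.442, -0.403, 1.184], [0.599, 0.586, -0.546, 0.808], [-0.005, -0.679, -0.734, 1.106], [0.0, 0.0, 0.0, 1.0]]
wrist [[366.5, 0.0, 276.6], [0.0, 366.5, 210.2], [0.0, 0.0, 1.0]] [[0.449, 0.854, 0.262, 0.235], [0.893, -0.429, -0.134, 0.638], [-0.002, 0.294, -0.956, 0.383], [0.0, 0.0, 0.0, 1.0]]
{'clock': 0.1, 'qpos': array([ 6.11969156e+01,  1.51640614e+01,  9.19751403e+01, -1.45875264e-04,
        7.29768725e+01, -2.11330601e+00]), 'joint_velocities': array([-0.0178472 , -0.01085901, -0.15965601,  0.01682979, -0.075982  ,
        0.01813804]), 'joint_torque': array([ 9.49928699e-05, -5.03619111e+01, -3.58070719e+01,  7.30340229e-02,
        2.33343261e-02, -7.28736904e-05]), 'position': array([0.30302135, 0.60280374, 0.40350522]), 'ee_rot': array([[-8.93451834e-01,  4.49157959e-01, -9.73935954e-04],
       [ 4.49159009e-01,  8.93450071e-01, -1.77640987e-03],
       [ 7.22745180e-05, -2.02458876e-03, -9.99997948e-01]]), 'contact_force': array([-0.69236496,  0.25274961,  1.10451233]), 'ft_torque': array([-0.01053657, -0.05457151,  0.05935491]), 'finger_force': 0.0, 'width': 0.08813244294073636}
```

View pics/top0.png

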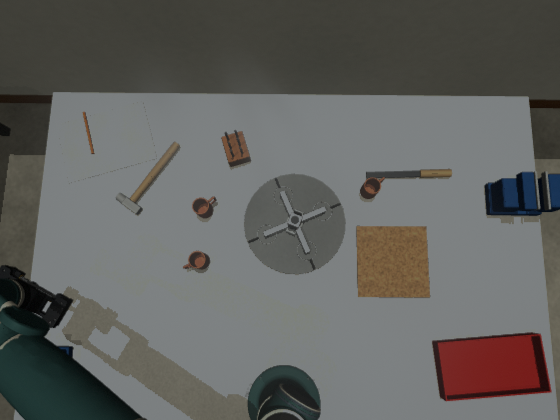

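View pics/scene0.png

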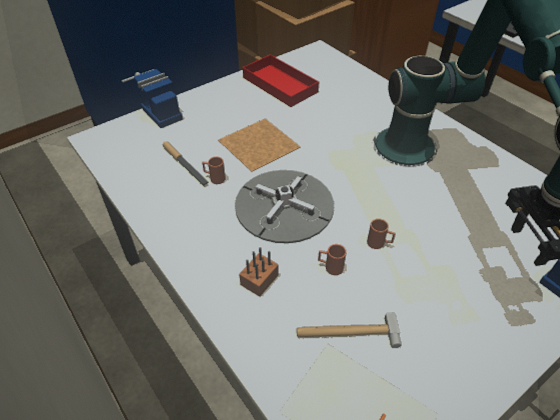

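```bash
cat > h.py <<'E'
from workcell import env
import numpy as np, cv2
def R(a):
    a=np.radians(a);c,s=np.cos(a),np.sin(a)
    return np.array([[-s,c,0],[c,s,0],[0,0,-1.]])
def ray(cal,px,z):
    """pixels -> world xy on plane height z"""
    K,T=cal["intrinsics"],cal["pose"]
    p=np.atleast_2d(np.asarray(px,float)); d=np.c_[p,np.ones(len(p))]@np.linalg.inv(K).T@T[:3,:3].T
    t=(z-T[2,3])/d[:,2]; return (T[:3,3]+d*t[:,None])[:,:2]
def proj(cal,P):
    T=np.linalg.inv(cal["pose"]); P=np.atleast_2d(P)@T[:3,:3].T+T[:3,3]
    q=P@cal["intrinsics"].T; return q[:,:2]/q[:,2:]
def go(xy,z,a):
    """tool-down joint move, a or a+180 whichever turns joint 6 least"""
    q0=env.read_state()["qpos"]; best=None
    for b in(a,a+180):
        q=env.solve_ik([*xy,z],R(b))
        if q is not None:
            c=np.abs(np.array(q)-q0).max()+ (1000 if abs(q[5])>140 else 0)
            if best is None or c<best[0]: best=(c,b)
    env.goto([*xy,z],R(best[1])); return best[1]
def shot(n,name=None):
    c=env.get_calibration(n); im=env.grab_frame(n)
    if name: cv2.imwrite(f"pics/{name}.png",im[:,:,::-1])
    return c,im
E
python3 - <<'E'
from h import *
c=env.get_calibration("top")
print(ray(c,[[295,223]],.01),ray(c,[[279,183],[340,206],[312,265],[252,241]],.01),ray(c,[[393,261]],.004))
print(ray(c,[[203,208],[199,260],[371,188]],.06))
b=ray(c,[[295,223]],.01)[0]
env.goto([b[0]-.02,b[1],.53],R(90))
c,im=shot("wrist","w1"); np.savez("pics/w1.npz",c=c,im=im)
print(c["pose"].round(3).tolist()); print(env.read_state()["clock"])
E
```

```text
[[ 0.53538261 -0.02853004]] [[ 0.66416414  0.02412088]
 [ 0.59184732 -0.17036376]
 [ 0.40492546 -0.08248768]
 [ 0.47652276  0.10531707]] [[ 0.42155917 -0.33379366]]
[[ 0.5701545   0.25432916]
 [ 0.41160871  0.25849025]
 [ 0.63986269 -0.25999909]]
[[-0.001, 0.956, 0.294, 0.44], [1.0, 0.001, 0.001, -0.027], [0.001, 0.294, -0.956, 0.509], [0.0, 0.0, 0.0, 1.0]]
2.5583
```

View pics/w1.png

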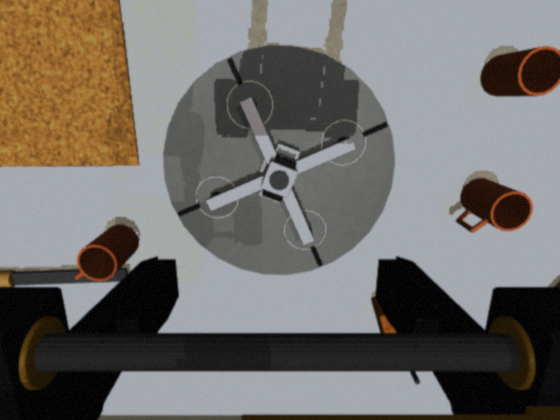

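```bash
cat > p.py <<'E'
from h import *
d=np.load("pics/w1.npz",allow_pickle=True); c=d["c"].item(); im=d["im"]
hsv=cv2.cvtColor(im,cv2.COLOR_RGB2HSV); g=hsv[...,2]
# board outline: rays from approx centre outward, first bright pixel
b=np.array([.535,-.0285])
for it in range(3):
    pts=[]
    for th in np.radians(np.arange(0,360,2)):
        r=np.arange(.145,.175,.0005); u=np.array([np.cos(th),np.sin(th)])
        q=proj(c,np.c_[b+r[:,None]*u,np.full(len(r),.01)])
        if (q[:,1]>265).any() or (q[:,1]<0).any(): continue
        v=cv2.remap(g,q[:,0].astype('f4')[:,None],q[:,1].astype('f4')[:,None],1)[:,0].astype(float)
        dv=np.diff(v); k=dv.argmax()
        if v[-1]-v[0]>25: pts.append(b+r[k]*u)
    pts=np.array(pts)
    for _ in range(3):
        A=np.c_[2*pts,np.ones(len(pts))]; s=np.linalg.lstsq(A,(pts**2).sum(1),rcond=None)[0]
        b=s[:2]; rad=np.sqrt(s[2]+b@b); e=np.abs(np.hypot(*(pts-b).T)-rad); pts=pts[e<max(2.5*np.median(e),.001)]
print("board",b,rad,len(pts))
# ticks: dark pixels in annulus
yy,xx=np.mgrid[0:265,0:560]; W=ray(c,np.c_[xx.ravel(),yy.ravel()],.01); rr=np.hypot(*(W-b).T)
m=(g[:265].ravel()<38)&(rr<.156)&(rr>.131); a=np.degrees(np.arctan2(*(W[m]-b).T[::-1]))
P=W[m]
for t in(22,112,202,-68):
    s=np.abs((a-t+180)%360-180)<12; mm=P[s].mean(0)-b
    print(t,s.sum(),np.degrees(np.arctan2(mm[1],mm[0])),np.hypot(*mm))
# white rings: bright thin pixels radius check
mc=ray(c,[[138,165]],.004); print("mat corner",mc)
ct,it=shot("top"); h=cv2.cvtColor(it,cv2.COLOR_RGB2HSV)
mk=cv2.inRange(h,(8,70,60),(25,255,255)); mk=cv2.morphologyEx(mk,cv2.MORPH_OPEN,np.ones((5,5)))
for C in cv2.findContours(mk,0,2)[0]:
    if cv2.contourArea(C)>2000:
        bx=cv2.boxPoints(cv2.minAreaRect(C)); w=ray(ct,bx,.004); print("mat",w.round(3).tolist(),w.mean(0),np.hypot(*(w[0]-w[1])),np.hypot(*(w[1]-w[2])))
E
python3 p.py
```

```text
board [ 0.53553302 -0.02400014] 0.1584709678979527 143
22 51 23.623095345989345 0.1433430537155761
112 70 113.55455452480999 0.14335330318844414
202 80 -156.31566775956657 0.14244703326205993
-68 63 -66.21643182962553 0.14348215785693905
mat corner [[ 0.52948279 -0.21915041]]
mat [[0.53, -0.224], [0.533, -0.45], [0.317, -0.44], [0.313, -0.221]] [ 0.42313057 -0.33371627] 0.2258799001322355 0.21619347106091602
```

```bash
cat > l.py <<'E'
from h import *
env.goto([.555,-.024,.53],R(-90)); c,im=shot("wrist","w2"); np.savez("pics/w2.npz",c=c,im=im)
print(env.read_state()["qpos"].round(0),env.read_state()["clock"])
E
python3 l.py; sed 's/w1.npz/w2.npz/' p.py | sed '/^mc=/,$d' > p2.py; python3 p2.py
python3 -c "
from h import *
d=np.load('pics/w1.npz',allow_pickle=True)
print(ray(d['c'].item(),[[279,180]],.07))"
```

```text
[-5. -1. 97. -0. 84. 85.] 5.3167
board [ 0.53635626 -0.02380357] 0.15845797778149734 144
22 77 23.669349138894493 0.1435610245336138
112 55 113.84053399364204 0.14354894094096213
202 49 -156.33424899634434 0.14329993418672854
-68 73 -66.53372258080111 0.14313330590682352
[[ 0.53613892 -0.0236573 ]]
```

View pics/w2.png

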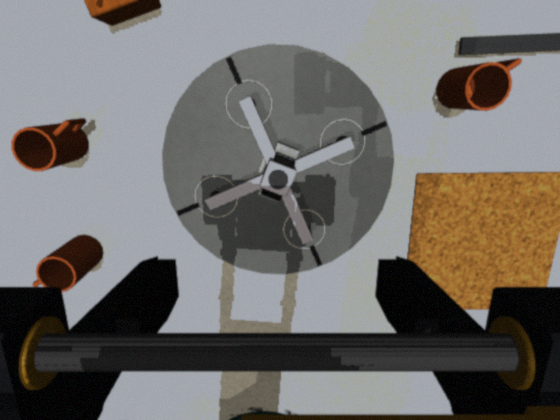

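```bash
cat >> h.py <<'E'
B=np.array([.536,-.0239]); T0=23.67; MAT=np.array([.4205,-.3305])
G=.147
def st():
    s=env.read_state(); print("t",round(s["clock"],1),"pos",s["position"].round(4),"w",round(s["width"],4),"ff",round(s["finger_force"],1),"F",s["contact_force"].round(1))
E
python3 - <<'E'
from h import *
c,im=shot("top","top1"); 
a=go(B,.35,T0-45); print(a)
env.move_l([*B,.056+G],velocity=.12,stop_force=15); st()
env.set_gripper(.03,30); st()
shot("scene","s1")
E
python3 -c "
import cv2,numpy as np
a=cv2.imread('pics/top1.png');b=cv2.resize(cv2.imread('pics/s1.png')[130:260,200:380],None,fx=3,fy=3)
o=np.zeros((420+0,560,3),'u1');o=a;cv2.imwrite('pics/v1.png',np.vstack([cv2.resize(a[90:400],(540,299)),cv2.resize(b,(540,300))[:300]]))"
```

```text
-21.33
t 7.8 pos [ 0.5366 -0.024   0.2039] w 0.0882 ff 0.0 F [-0.3  0.2  0.4]
t 8.6 pos [ 0.5362 -0.024   0.2034] w 0.0406 ff 29.2 F [-0.8 -0.8  3.6]
```

View pics/v1.png

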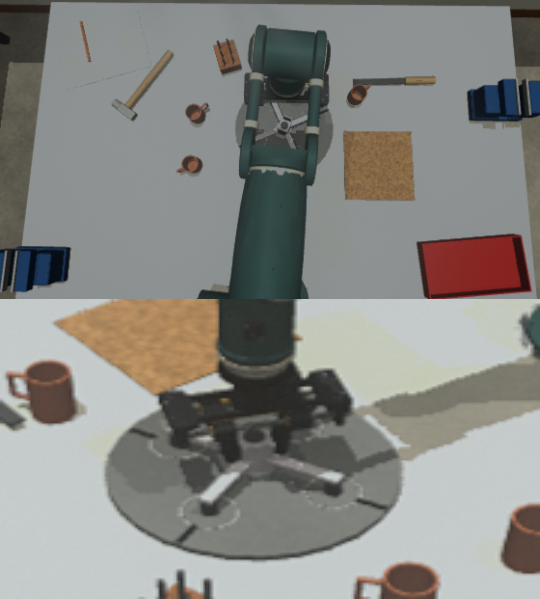

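The gripper is on the pressed-home buttons (40.6 mm), and exactly three cups are present. Next I'll lift it and carry it to the mat.

```bash
python3 - <<'E'
from h import *
z0=env.read_state()["position"][2]
print(env.move_l([*B,z0+.04],velocity=.05,stop_force=25)); st()
env.move_l([*B,z0+.13],velocity=.15); st()
env.move_l([*MAT,z0+.13],velocity=.2); st()
env.move_l([*MAT,z0+.01],velocity=.12)
print(env.move_l([*MAT,z0-.010],velocity=.03,stop_force=6)); st()
env.wait(.3); env.set_gripper(.088); st()
env.move_l([*MAT,.40],velocity=.2)
env.goto([MAT[0]-.02,MAT[1],.53],R(90)); shot("wrist","w3"); shot("top","top2"); st()
a=cv2.imread("pics/top2.png")[90:370]; w=cv2.imread("pics/w3.png")[:290]
cv2.imwrite("pics/v2.png",np.vstack([w,a]))
E
```

```text
False
t 9.7 pos [ 0.5358 -0.0239  0.2432] w 0.0404 ff 29.1 F [ 0.6 -0.4 -3.1]
t 10.4 pos [ 0.5355 -0.0239  0.3324] w 0.0405 ff 29.1 F [-1.  -0.5 -3.1]
t 12.2 pos [ 0.4208 -0.3298  0.3333] w 0.0399 ff 29.1 F [ 0.1  0.9 -3.3]
True
t 13.9 pos [ 0.4205 -0.3305  0.1974] w 0.0404 ff 29.9 F [-1.   0.3  5.1]
t 15.0 pos [ 0.4196 -0.3297  0.1961] w 0.0876 ff 0.0 F [-0.7 -0.2 -0.3]
t 18.0 pos [ 0.4005 -0.3305  0.5294] w 0.0877 ff 0.0 F [ 1.3  0.  -0.6]
```

View pics/v2.png

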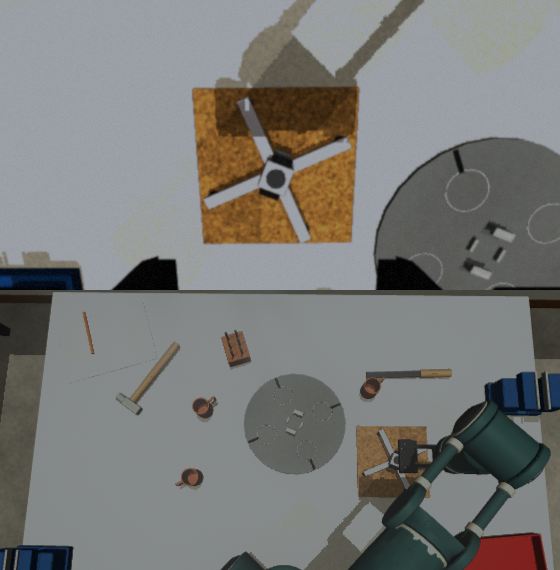

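```bash
cat >> h.py <<'E'
wrap=lambda a:(a+180)%360-180
def fitc(p):
    for _ in range(3):
        s=np.linalg.lstsq(np.c_[2*p,np.ones(len(p))],(p**2).sum(1),rcond=None)[0]
        c=s[:2]; r=np.sqrt(s[2]+c@c); e=np.abs(np.hypot(*(p-c).T)-r); p=p[e<max(2.5*np.median(e),.0008)]
    return c,r
def look(xy,name,base=0.,a=90):
    """straight-down view of a beaker: centre, rim radius, handle angle"""
    xy=np.array(xy); x=R(a)[:2,0]
    env.goto([*(xy-.076*x),.42+base],R(a)); env.wait(.2)
    for _ in range(1):
        c,im=shot("wrist",name); h=cv2.cvtColor(im,cv2.COLOR_RGB2HSV)
        m=cv2.inRange(h,(0,110,25),(13,255,255))|cv2.inRange(h,(172,110,25),(180,255,255))
        m=cv2.morphologyEx(m,cv2.MORPH_CLOSE,np.ones((5,5)))
        u=proj(c,[*xy,base+.08])[0]
        C=[k for k in cv2.findContours(m,0,1)[0] if cv2.contourArea(k)>1200]
        k=min(C,key=lambda k:np.hypot(*(k.reshape(-1,2).mean(0)-u)))
        f=np.zeros_like(m); cv2.drawContours(f,[k],-1,255,-1)
        o=cv2.morphologyEx(f,cv2.MORPH_OPEN,cv2.getStructuringElement(2,(31,31)))
        ko=max(cv2.findContours(o,0,1)[0],key=cv2.contourArea).reshape(-1,2)
        ctr,r=fitc(ray(c,ko,base+.08))
        ys,xs=np.nonzero(f); W=ray(c,np.c_[xs,ys],base+.062); d=W-ctr; q=np.hypot(*d.T)
        s=q>.034; v=d[s].mean(0); ang=np.degrees(np.arctan2(v[1],v[0]))
    print(name,"ctr",ctr.round(4),"r",round(r,4),"handle",round(ang,1),"n",s.sum(),"maxreach",q.max().round(4))
    return ctr,ang,r,q.max()
def plan(ctr,ang,free):
    best=None
    for i in free:
        t=T0+90*i; P=B+.095*np.array([np.cos(np.radians(t)),np.sin(np.radians(t))])
        for b in(ang+90,ang-90):
            q=env.solve_ik([*ctr,.21],R(b)); p=env.solve_ik([*P,.22],R(b+t-ang))
            if q is None or p is None: continue
            if abs(q[5])>142 or abs(p[5])>142: continue
            k=abs(q[5])+abs(p[5]-q[5])
            if best is None or k<best[0]: best=(k,i,b,wrap(t-ang)+b,P,q[5],p[5])
    return best
def pick_place(ctr,pl):
    k,i,b,e,P,_,_=pl; z=.06+G
    env.goto([*ctr,.36],R(b)); env.move_l([*ctr,z],velocity=.15,stop_force=12); st()
    env.set_gripper(.04,20); st()
    env.move_l([*ctr,z+.12],velocity=.15)
    env.goto([*P,z+.13],R(e)); env.move_l([*P,z+.018],velocity=.15); env.wait(.2)
    print(env.move_l([*P,z+.006],velocity=.02,stop_force=4)); st()
    env.wait(.2); env.set_gripper(.075); env.move_l([*P,.36],velocity=.2); st()
E
python3 - <<'E'
from h import *
c=env.get_calibration("top"); p=ray(c,[[192,278]],.06)[0]+[0,.004]; print(p)
r=look(p,"c0"); print(plan(r[0],r[1],range(4)))
r=look([.57,.258],"c1"); print(plan(r[0],r[1],range(4)))
r=look([.64,-.255],"c2"); print(plan(r[0],r[1],range(4))); st()
cv2.imwrite("pics/v3.png",cv2.resize(np.hstack([cv2.imread(f"pics/c{i}.png")[:250] for i in range(3)]),(798,119*1)))
cv2.imwrite("pics/v3.png",np.hstack([cv2.imread(f"pics/c{i}.png")[:260,150:410] for i in range(3)]))
E
```

```text
[0.358043   0.28063421]
c0 ctr [0.3608 0.2833] r 0.025 handle 119.1 n 136 maxreach 0.0498
(np.float64(31.08368925486195), 1, np.float64(29.132138939539345), np.float64(23.670000000000016), array([0.49786051, 0.06310793]), np.float64(5.8969315666104904), np.float64(-19.28982612164097))
c1 ctr [0.5733 0.2618] r 0.025 handle -50.4 n 118 maxreach 0.0496
(np.float64(37.04380819336508), 3, np.float64(39.57588418843777), np.float64(23.67), array([ 0.57413949, -0.11090793]), np.float64(-17.299921678633183), np.float64(-37.04380819336508))
c2 ctr [ 0.6431 -0.2581] r 0.0249 handle -53.5 n 121 maxreach 0.0493
(np.float64(83.7313421975816), 3, np.float64(36.46330157730937), np.float64(23.669999999999952), array([ 0.57413949, -0.11090793]), np.float64(-60.38757519547334), np.float64(-37.04380819336508))
t 23.7 pos [ 0.7163 -0.2539  0.4201] w 0.088 ff 0.0 F [0.1 0.3 0.6]
```

View pics/v3.png

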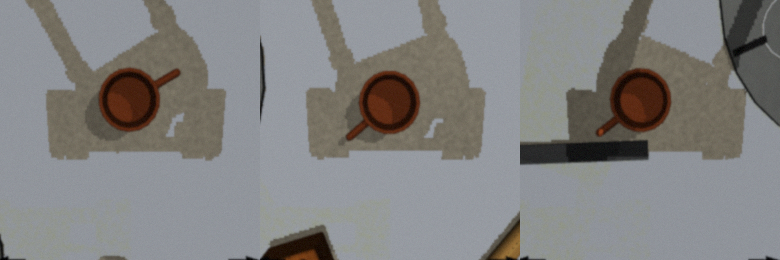

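```bash
python3 - <<'E'
from h import *
env.set_gripper(.075)
ctr,ang=[.6431,-.2581],-53.5
ctr=np.array(ctr); pl=plan(ctr,ang,[3]); pick_place(ctr,pl)
r=look(pl[4],"d2",base=.01); print((r[0]-pl[4])*1e3, wrap(r[1]-T0-270)); st()
E
```

```text
t 26.1 pos [ 0.6438 -0.2584  0.2084] w 0.0749 ff 0.0 F [ 0.  -0.5  0.7]
t 26.6 pos [ 0.6433 -0.2583  0.2079] w 0.0522 ff 20.0 F [-1.2  0.6  4.6]
True
t 29.8 pos [ 0.5743 -0.1109  0.2178] w 0.0523 ff 20.0 F [-0.3  0.3  3.9]
t 31.4 pos [ 0.5736 -0.1108  0.3588] w 0.0749 ff 0.0 F [0.4 0.9 0.1]
d2 ctr [ 0.5748 -0.11  ] r 0.0253 handle -66.6 n 143 maxreach 0.0503
[0.6481336  0.91313751] -0.257764109890104
t 32.7 pos [ 0.6499 -0.1109  0.4296] w 0.0753 ff 0.0 F [ 0.2  1.  -0.2]
```

View pics/d2.png

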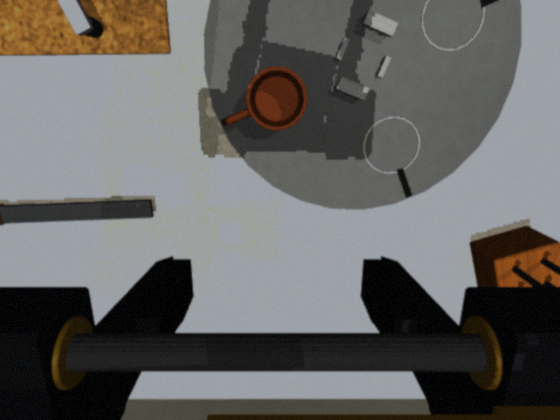

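Cup 2 stands within about 1 mm and 1° of its target, with its handle over the tick. The other two get a fresh look before each pick.

```bash
python3 - <<'E'
from h import *
free=[0,1,2]
for n,g in(("c1",[.5733,.2618]),("c0",[.3608,.2833])):
    c,a,r,mx=look(g,n+"b")
    if not(.024<r<.027 and .046<mx<.052): print("bad look");break
    pl=plan(c,a,free); print(pl[1],pl[2],pl[5:])
    pick_place(c,pl); free.remove(pl[1])
    t=T0+90*pl[1]; s=look(pl[4],n+"d",base=.01); print((s[0]-pl[4])*1e3,wrap(s[1]-t)); st()
shot("top","top3"); 
env.goto([.556,-.024,.53],R(-90)); shot("wrist","w4"); st()
cv2.imwrite("pics/v4.png",np.vstack([cv2.imread("pics/w4.png")[:300],cv2.imread("pics/top3.png")[90:380]]))
E
```

```text
c1b ctr [0.5733 0.2619] r 0.025 handle -50.4 n 120 maxreach 0.0494
2 39.62411568697154 (np.float64(-17.3339495778457), np.float64(55.31380539952594))
t 36.4 pos [0.5739 0.2622 0.2082] w 0.0749 ff 0.0 F [ 0.5 -0.3 -0.6]
t 36.8 pos [0.5734 0.2619 0.2078] w 0.0522 ff 20.0 F [-2.6 -1.6  4.1]
True
t 40.6 pos [ 0.4492 -0.0621  0.2177] w 0.052 ff 20.0 F [-0.1 -0.5  3.4]
t 42.2 pos [ 0.4484 -0.0619  0.3588] w 0.0749 ff 0.0 F [-0.4  0.3  0.1]
c1d ctr [ 0.4489 -0.0613] r 0.0252 handle -156.5 n 170 maxreach 0.0506
[-0.12555558  0.78214485] -0.19418441773200357
t 44.8 pos [ 0.5249 -0.062   0.43  ] w 0.0749 ff 0.0 F [0.4 0.8 0.5]
c0b ctr [0.3608 0.2833] r 0.025 handle 119.2 n 134 maxreach 0.0497
1 29.187376145635284 (np.float64(5.837163299274289), np.float64(-19.289826121640946))
t 48.6 pos [0.3614 0.2836 0.2078] w 0.0751 ff 0.0 F [-0.1 -0.6 -0.1]
t 49.0 pos [0.361  0.2834 0.2076] w 0.0521 ff 20.0 F [-1.6 -1.8  4.9]
True
t 52.6 pos [0.498  0.063  0.2175] w 0.0519 ff 20.0 F [-0.5 -0.4  4.6]
t 54.1 pos [0.4973 0.0631 0.3588] w 0.0752 ff 0.0 F [-0.8  0.9  0.1]
c0d ctr [0.4987 0.0633] r 0.0252 handle 113.9 n 157 maxreach 0.0507
[0.88930479 0.19438285] 0.23207586359887955
t 55.5 pos [0.5736 0.0631 0.4296] w 0.075 ff 0.0 F [ 0.3 -0.2 -0.4]
t 58.1 pos [ 0.556  -0.0239  0.5298] w 0.0749 ff 0.0 F [-0.   0.3  0.1]
```

View pics/v4.png

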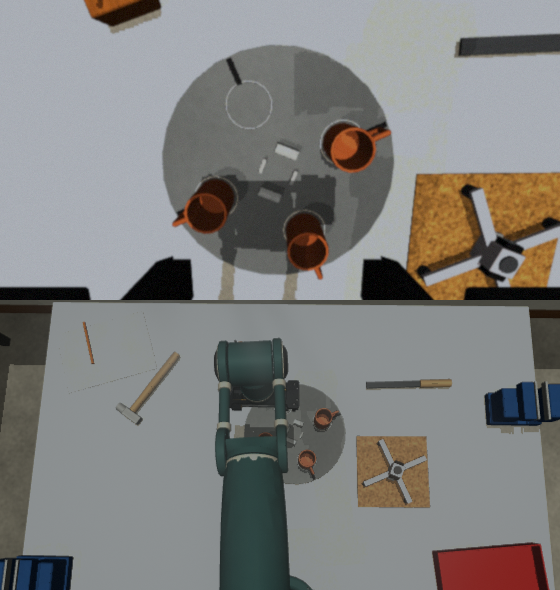

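The wrist view shows three beakers in rings, handles over their ticks; both views show the spider on the mat's middle. The top view shows the hammer and file unmoved.

```bash
python3 -c "
from h import *
print(env.finish_job())"
```

```text
the job is handed in; nothing more can be done
None
```

I handed the job in at about 58 s of robot time: the hold-down stands in the middle of the cork mat, and all three beakers present stand in their own rings, within about 1 mm and 0.3° by the wrist camera, handles over the ticks.

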